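# Reset a locked-out throttle valve

### The arm

A 7-joint arm with a two-finger parallel gripper is mounted at the origin on the work surface; the furniture and walls round the work are solid. World frame = base frame: x ahead of the robot, y to its left, z up, the work surface at z = 0. Lengths are in m, angles in degrees, forces in N, time in s.
With the tool pointing down it reaches from about 0.425 to 0.875 m from the base axis. Payload 4.7 kg.
Tool frame: the origin (TCP) lies on the mounting face of the last link; the fingertips stand 182 mm ahead of it and the grasp point (between the pads) lies 164 mm ahead of it; z points along the fingers, y is the line along which they close (so a half turn about z gives the same grasp; the last joint's range is limited). The gripper opens to 87 mm and grips with 3 to 60 N. Pads are 19 mm wide; open, the fingers measure 117 mm over their backs; the gripper's body (75 mm by 190 mm) begins 51 mm behind the grasp point.
Start: joints at [-69.781, 18.392, -4.016, 83.108, 1.295, 78.541, -3.26], TCP at [0.216, 0.613, 0.405] pointing down, gripper open.
Joint ranges: [-163.93, 163.93], [-17.29, 119.83], [-79.2, 71.16], [3.27, 140.29], [-89.18, 269.18], [5.43, 117.66], [-154.24, 154.24]. Speed limits (degrees/s): [147.25, 147.25, 180, 180, 180, 180, 180].

### API

Orientations are given as [roll, pitch, yaw] about the fixed x, y, z axes, in that order (R = Rz(yaw) Ry(pitch) Rx(roll)).
In Python, from cell import env gives the robot as it stands.
- The arm moves only by the tool servo_tool, never from a script. Its argument "plan" is a list of rows, each an object with "xyz": the shift along the tool's x, y, z in cm, a list of three; "twist": the turn, a rotation vector about the tool's x, y, z in degrees, a list of three; "jaw": the closure, from 0 (fully open) to 1 (shut). In form: [{"xyz": [x, y, z], "twist": [wx, wy, wz], "jaw": jaw}, ...]. A call has 1 to 10 rows; each row is the pose to reach, as a shift and turn from the pose commanded when the call began, along the tool's axes at that moment; what a row does not reach only later rows make up. A row lasts 1/12 s, in which the tool goes at most 41.7 mm and 7.16 degrees, less where a joint would pass 70% of its speed; a pose out of reach is approached as far as the arm can. A call with a gripper value outside its range is refused whole. The fingers move at their own pace and stop on an object; "newtons" is the grip in N (left out, the last holds). Time passes only in rows, so rows that repeat a pose let the fingers close. It gives the time, the measured TCP pose, the force, the opening and the grip force at its end, in the units of the state.
- env.get_obs(): the state, without advancing time (a new reading comes with each control period).
- env.read_camera(name): name is "scene" or "top" or "wrist"; returns a dict with "img" (480x640x3 uint8, red, green, blue), "camera_matrix" (3x3 intrinsics, pixels), "R" (3x3) and "t" (3): a world point X has camera coordinates R X + t. Camera axes: x right, y down, z forward; pixel columns grow to the right and rows downward; lengths in m; the calibration is good to about 2 mm. The wrist camera is an equidistant fisheye: a pixel r from the principal point sees the ray r / f radians off the axis. A picture is of the moment at which its call begins. There is no depth.
- env.sign_off(): hands the job in; it is judged then, once.
The state is a dict: "time_s": time; "qpos": joint angles; "joint_velocities": joint speeds; "effort": joint torques, N m; "tool_pos": TCP position; "tool_rot": TCP orientation; "force": force on the tool from outside, world axes, zero at the start; "wrist_torque": the same for the moment, N m; "grip_width": finger opening in m; "grasp_force": force on a finger pad.
Only numpy, scipy, OpenCV 4.12 (cv2) and the standard library are available. Lean on these libraries where they do the work, as an engineer would, in place of code of your own. Each camera call takes 0.05 s, during which the arm holds its last target. There are 200 camera calls.

### The job

Lift the lockout saddle off the throttle valve's lever and set it down in the shallow metal tray. Then swing the lever round until it points along the set pointer, and let go of it there. Do not force the lever while the saddle is still on it, and do not shift the pointer.

Things in the scene. Friction and masses are not known exactly. Their poses are not given: they have to be found in the camera images.
- spindle (a point): Throttle valve: brass valve and copper pipe on a fixed steel foot plate (100x180 mm) under a thin fan-shaped graduated quadrant plate (radius 95 mm). Point: on the lever's upright pivot axis at the quadrant's top face, 73 mm above the table. x along the quadrant's middle, away from the robot (turned up to 0.3 rad), z up. The pivot's hub and nut (28 mm wide) stand 32 mm above it.
- lever (a joint): Lever angle, rad: 0 = shut, where the lever points 50 degrees clockwise (from above) of the spindle's x axis; grows anticlockwise to 1.75. Starts at 0. Flat steel bar 16 mm wide, reaching 130 mm from the pivot, its faces 15 and 25 mm above the quadrant. Friction holds it where it is left; about 2.5 N at the grip moves it.
- lever_grip (a point): Centre of the lever's upright round black grip: 24 mm across, 50 mm tall, standing on the bar 115 mm from the pivot axis. The point is half-way up it, 50 mm above the quadrant's top face. x outward along the lever, z up.
- pointer (a joint): Angle of the set pointer, rad, on the lever's axis with the same zero and direction: the lever points along the pointer when both joints read the same. Differs from start to start (0.6 to 1.4).
- pointer_tip (a point): Brass clamp screw (14 mm across) near the outer end of the set pointer, a flat dark finger lying on the quadrant, 10 mm wide (18 at its outer end), reaching 62 to 153 mm from the pivot axis. The point is 144 mm from the axis; x outward along the pointer. Pointer and screw rise 12 mm above the quadrant and pass below the lever bar. It stays put unless pushed.
- saddle_tab (a point): Lockout saddle: loose grey metal U-piece, open below, with a grip tab on top; 44 mm long, 32 wide, 74 tall, about 0.2 kg. Point: centre of the tab, 54 mm above the feet; tab 12 mm thick (y), 36 long (x), 34 to 74 mm above the feet. x along the lever, z up. Starts on the quadrant astride shut lever and lug, 62 mm from the pivot axis, 3 mm play a side; lifts straight off, clear after 32 mm.
- lock_lug (a point): Where the saddle's feet stand at the start: on the quadrant's top face, at the fixed steel lug (16 mm wide, 32 long, 12 tall) below the shut lever. z up.
- tray: Shallow open aluminium tray fixed on the table to the left of the valve: 150 mm (x) by 120 mm (y), 25 mm tall, walls and floor 4 mm thick. Origin: centre of its underside. z up.

How it is judged:
By the outcome, as a careful person would: the job done as asked, in the order asked, and still so for the second after the job is handed in, with the robot touching nothing.
It also fails if it takes over 56 s, if anything falls off the work surface, if the arm or the gripper's body presses on something with over 40 N, if the wrist force passes 120 N, or if a joint passes its speed limit or range.

## Working session

There is one attempt and no reset: what is moved stays moved. The work goes in short steps, Python scripts to look and compute and a tool call to move; the robot and the scene stay as the last step left them, time stands still between calls to the robot, and variables do not carry over. Pictures are saved under pics/ and viewed, at most 10 in all, crops included, and the job is handed in when it is done.

Besides the shell and the picture viewer there is one more tool, called after "Call:" in YAML: its name, and indented under it one key for each argument. servo_tool: Moves the arm, as the interface text tells. Its arguments: {"type":"object","properties":{"plan":{"type":"array","items":{"type":"object","properties":{"xyz":{"type":"array","items":{"type":"number"}},"twist":{"type":"array","items":{"type":"number"}},"jaw":{"type":"number"}}}},"newtons":{"type":"number"}},"required":["plan"]}

```bash
mkdir -p pics; ls; python3 - <<'E'
from cell import env
import cv2
for n in ("scene","top"):
    c=env.read_camera(n); cv2.imwrite(f"pics/{n}0.png",c["img"][:,:,::-1])
    print(n,c["camera_matrix"].tolist(),c["R"].round(4).tolist(),c["t"].round(4).tolist())
o=env.get_obs(); print(o["tool_pos"],o["tool_rot"],o["time_s"],o["force"])
E
```

```text
pics
scene [[616.0727833416115, 0.0, 314.84573339735755], [0.0, 616.0727833416115, 245.47764282119164], [0.0, 0.0, 1.0]] [[0.7704, -0.6373, -0.0179], [-0.312, -0.3522, -0.8824], [0.5561, 0.6854, -0.4702]] [-0.3906, 0.2628, 0.8074]
top [[466.0222659397792, 0.0, 322.87198922337814], [0.0, 466.0222659397792, 238.07915652963896], [0.0, 0.0, 1.0]] [[-0.025, -0.9997, 0.0017], [-0.9789, 0.0242, -0.2029], [0.2028, -0.0068, -0.9792]] [0.026, 0.5374, 0.8304]
[0.21601416 0.61284106 0.40379462] [-1.79900415e+02  4.57267216e-03  1.60587447e+02] 0.1 [ 0.25418677  0.00638888 -0.50425648]
```

View pics/scene0.png

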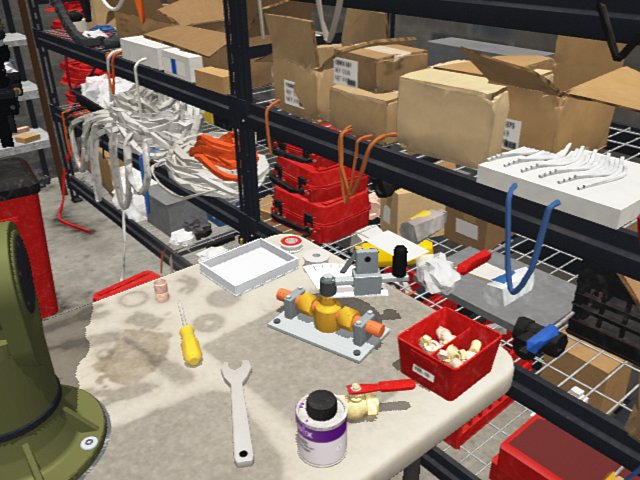

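View pics/top0.png

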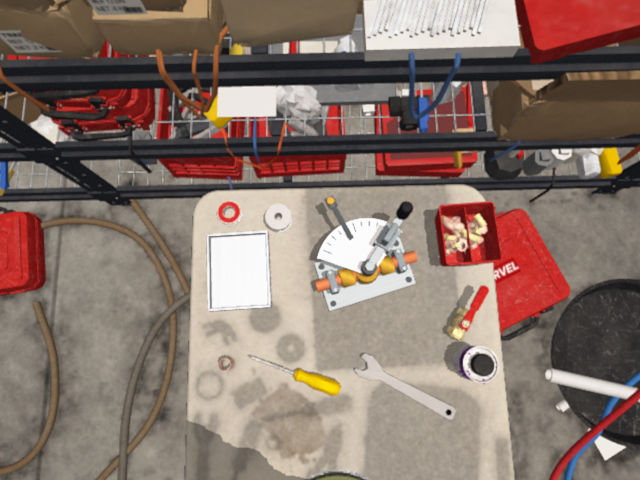

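The scene view shows the valve with its quadrant behind, the tray to the left and the saddle astride the lever. In the top view the hub is at about (369,268), the grip at (405,210), the saddle at (387,233), the pointer screw at (330,201) and the tray centre at (238,271).

```bash
cat > h.py <<'E'
import numpy as np, cv2
def ray(c,p,z,fish=False):
    K,R,t=(np.array(c[k]) for k in("camera_matrix","R","t"))
    d=np.array([(p[0]-K[0,2])/K[0,0],(p[1]-K[1,2])/K[1,1],1.])
    if fish:
        r=np.hypot(d[0],d[1]); d=np.array([*(d[:2]/max(r,1e-9)*np.sin(r)),np.cos(r)])
    o=-R.T@t; d=R.T@d
    return o+d*(z-o[2])/d[2]
def proj(c,X):
    K,R,t=(np.array(c[k]) for k in("camera_matrix","R","t"))
    q=K@(R@np.array(X)+t); return q[:2]/q[2]
E
python3 - <<'E'
from cell import env
from h import *
c=env.read_camera("top"); im=c["img"]
x0,y0=300,180
cv2.imwrite("pics/crop1.png",cv2.resize(im[y0:y0+140,x0:x0+140,::-1],None,fx=4.25,fy=4.25,interpolation=cv2.INTER_CUBIC))
for n,p,z in [("hub",(369,267),.105),("grip",(405,209),.148),("screw",(330,201),.085),("saddle",(390,231),.147),("trayTL",(207,233),.025),("trayBR",(270,309),.025),("trayTR",(269,231),.025),("trayBL",(209,311),.025)]:
    print(n,ray(c,p,z).round(4))
E
```

```text
hub [ 0.4733 -0.0673  0.105 ]
grip [ 0.5662 -0.1292  0.148 ]
screw [ 0.6019 -0.0022  0.085 ]
saddle [ 0.5283 -0.1014  0.147 ]
trayTL [0.5599 0.2403 0.025 ]
trayBR [0.4086 0.1166 0.025 ]
trayTR [0.5609 0.1182 0.025 ]
trayBL [0.4077 0.2326 0.025 ]
```

View pics/crop1.png

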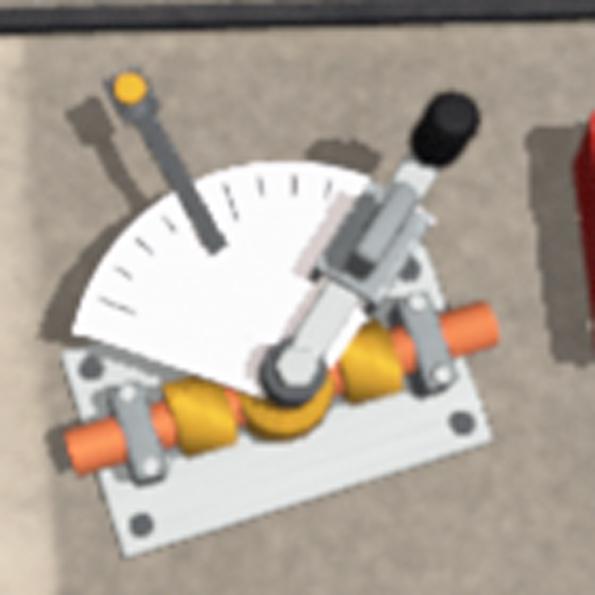

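The crop shows the hub top at (300,362), the screw at (131,89), the grip top at (458,112) and the tab along the lever near (390,222).

```bash
cat >> h.py <<'E'
from scipy.spatial.transform import Rotation as Ro
def tool(o): return Ro.from_euler("xyz",o["tool_rot"],degrees=True).as_matrix()
def shift(o,G):
    "cm along tool axes to bring grasp point to G"
    R=tool(o); return (R.T@(np.array(G)-np.array(o["tool_pos"])-0.164*R[:,2])*100).round(2)
E
python3 - <<'E'
from cell import env
from h import *
c=env.read_camera("top")
f=lambda p,z:ray(c,(p[0]/4.25+299.6,p[1]/4.25+179.6),z)
S=f((300,362),.105);G=f((458,112),.148);P=f((131,89),.085);T=f((393,222),.147)
for n,X in zip("SGPT",(S,G,P,T)):
    d=X-S;print(n,X.round(4),np.hypot(*d[:2]).round(4),np.degrees(np.arctan2(d[1],d[0])).round(2))
o=env.get_obs();print(shift(o,[T[0],T[1],.22]),o["qpos"])
E
```

```text
S [ 0.4772 -0.0696  0.105 ] 0.0 0.0
G [ 0.5715 -0.1336  0.148 ] 0.114 -34.18
P [ 0.6028 -0.0031  0.085 ] 0.1421 27.9
T [ 0.5268 -0.1049  0.147 ] 0.0609 -35.48
[-53.16 -57.35   2.08] [-69.7797373   18.42321724  -4.01405751  83.14812327   1.29737503
  78.54085153  -3.2585999 ]
```

Call:
servo_tool:
  plan:
    - {"xyz":[-2.7,-2.9,0],"twist":[0,0,1.5],"jaw":0}
    - {"xyz":[-5.4,-5.8,0],"twist":[0,0,3],"jaw":0}
    - {"xyz":[-8.1,-8.7,0],"twist":[0,0,4.5],"jaw":0}
    - {"xyz":[-10.8,-11.6,0],"twist":[0,0,6],"jaw":0}
    - {"xyz":[-13.5,-14.5,0],"twist":[0,0,7.5],"jaw":0}
    - {"xyz":[-16.2,-17.4,0],"twist":[0,0,9],"jaw":0}
    - {"xyz":[-18.9,-20.3,0],"twist":[0,0,10.5],"jaw":0}
    - {"xyz":[-21.6,-23.2,0],"twist":[0,0,12],"jaw":0}
    - {"xyz":[-24.3,-26.1,0],"twist":[0,0,13.5],"jaw":0}
    - {"xyz":[-27,-29,0],"twist":[0,0,15],"jaw":0}

```text
time_s: 1.03
tool_pos: [0.3746, 0.2477, 0.4048]
tool_rot: [180.0, -0.0, 145.5]
force: [0.8, -0.2, 0.6]
grip_width: 0.0869
grasp_force: 0.0
```

```bash
python3 - <<'E'
from cell import env
from h import *
o=env.get_obs();print(o["time_s"],o["tool_pos"],o["tool_rot"],shift(o,[.5268,-.1049,.22]),o["qpos"].round(1))
E
```

```text
1.0333 [0.37459992 0.24774202 0.40480859] [ 1.79965579e+02 -7.47728914e-03  1.45522588e+02] [-32.51 -20.47   2.06] [-49.7  -6.7  11.9 110.4   1.4  76.2  17.3]
```

Call:
servo_tool:
  plan:
    - {"xyz":[-3.2,-2,0],"twist":[0,0,0],"jaw":0}
    - {"xyz":[-6.4,-4,0],"twist":[0,0,0],"jaw":0}
    - {"xyz":[-9.8,-6.1,0],"twist":[0,0,0],"jaw":0}
    - {"xyz":[-13,-8.2,0],"twist":[0,0,0],"jaw":0}
    - {"xyz":[-16.3,-10.2,0.2],"twist":[0,0,0],"jaw":0}
    - {"xyz":[-19.5,-12.3,0.5],"twist":[0,0,0],"jaw":0}
    - {"xyz":[-22.8,-14.3,1],"twist":[0,0,0],"jaw":0}
    - {"xyz":[-26,-16.4,1.5],"twist":[0,0,0],"jaw":0}
    - {"xyz":[-29.3,-18.4,2],"twist":[0,0,0],"jaw":0}
    - {"xyz":[-32.5,-20.5,2],"twist":[0,0,0],"jaw":0}

```text
time_s: 1.87
tool_pos: [0.5266, -0.1046, 0.384]
tool_rot: [180.0, -0.0, 145.6]
force: [0.8, 1.1, 0.8]
grip_width: 0.0869
grasp_force: 0.0
```

Call:
servo_tool:
  plan:
    - {"xyz":[0,0,0],"twist":[0,0,0],"jaw":0}
    - {"xyz":[0,0,0],"twist":[0,0,0],"jaw":0}
    - {"xyz":[0,0,0],"twist":[0,0,0],"jaw":0}

```text
time_s: 2.12
tool_pos: [0.5265, -0.1024, 0.3844]
tool_rot: [180.0, -0.1, 145.6]
force: [0.0, 1.3, 0.7]
grip_width: 0.087
grasp_force: 0.0
```

```bash
python3 - <<'E'
from cell import env
from h import *
o=env.get_obs();print(o["time_s"],o["tool_pos"],o["tool_rot"],shift(o,[.5268,-.1049,.131]),o["force"],o["qpos"].round(1))
c=env.read_camera("wrist");cv2.imwrite("pics/w1.png",c["img"][:,:,::-1]);print({k:np.round(v,4).tolist() for k,v in c.items() if k!="img"})
E
```

```text
2.1167 [ 0.52648834 -0.10239354  0.38443533] [ 1.79996737e+02 -6.07173105e-02  1.45591628e+02] [-0.19 -0.19  8.94] [0.0145431  1.32397045 0.70854131] [-28.8   5.5  39.6 102.2  -3.7  73.7  67.3]
{'camera_matrix': [[371.6483, 0.0, 315.5625], [0.0, 371.6483, 233.9461], [0.0, 0.0, 1.0]], 'R': [[0.5645, 0.8254, 0.0007], [0.7975, -0.5456, 0.2576], [0.213, -0.1449, -0.9663]], 't': [-0.214, -0.4996, 0.2429]}
```

View pics/w1.png

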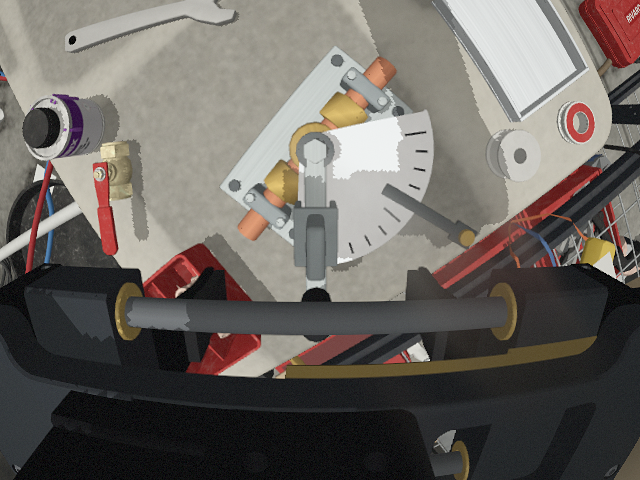

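The wrist view shows the tab centred on about column 316, with its hub-side top edge near row 209, the nut at (315,150) and the screw at (465,238). No finger is near the saddle.

```bash
python3 - <<'E'
from cell import env
from h import *
c=env.read_camera("wrist")
im=c["img"];cv2.imwrite("pics/w1c.png",cv2.resize(im[130:300,260:350,::-1],None,fx=3.5,fy=3.5,interpolation=cv2.INTER_CUBIC))
f=lambda p,z:ray(c,p,z,True)
S=f((315.5,150),.105);P=f((465,238),.085);
for n,X in zip("SPAB",(S,P,f((316,209),.147),f((316,240),.147))):
    d=X-S;print(n,X.round(4),np.hypot(*d[:2]).round(4),np.degrees(np.arctan2(d[1],d[0])).round(2))
E
```

```text
S [ 0.4749 -0.0649  0.105 ] 0.0 0.0
P [ 0.6011 -0.0019  0.085 ] 0.141 26.54
A [ 0.5027 -0.0835  0.147 ] 0.0335 -33.83
B [ 0.5185 -0.0943  0.147 ] 0.0526 -33.98
```

View pics/w1c.png

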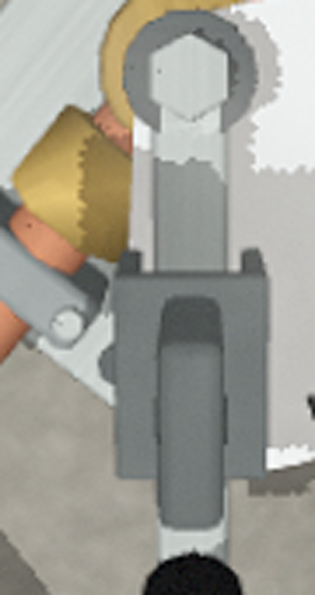

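The close crop shows the tab's top face spanning crop (160–222, 342–527). In full-image pixels that's centre (314.6,254), with the nut centre at (314.3,152.3).

```bash
python3 - <<'E'
from cell import env
from h import *
c=env.read_camera("wrist")
f=lambda p,z:ray(c,p,z,True)
S=f((314.3,152.3),.105);P=f((465,238),.085);A=f((314.6,227.7),.147);B=f((314.6,280.6),.147);T=(A+B)/2
for n,X in zip("SPABT",(S,P,A,B,T)):
    d=X-S;print(n,X.round(4),np.hypot(*d[:2]).round(4),np.degrees(np.arctan2(d[1],d[0])).round(2))
o=env.get_obs();print(shift(o,[*T[:2],.131]),o["tool_pos"])
E
```

```text
S [ 0.4759 -0.0662  0.105 ] 0.0 0.0
P [ 0.6012 -0.0014  0.085 ] 0.1411 27.32
A [ 0.5118 -0.0903  0.147 ] 0.0433 -33.9
B [ 0.5401 -0.1096  0.147 ] 0.0775 -34.06
T [ 0.5259 -0.1     0.147 ] 0.0604 -34.01
[0.1  0.05 8.98] [ 0.52647968 -0.10126608  0.38478144]
```

Call:
servo_tool:
  newtons: 25
  plan:
    - {"xyz":[0.1,0.05,2],"twist":[0,0,0],"jaw":0}
    - {"xyz":[0.1,0.05,4],"twist":[0,0,0],"jaw":0}
    - {"xyz":[0.1,0.05,6],"twist":[0,0,0],"jaw":0}
    - {"xyz":[0.1,0.05,7.5],"twist":[0,0,0],"jaw":0.3}
    - {"xyz":[0.1,0.05,8.5],"twist":[0,0,0],"jaw":0.5}
    - {"xyz":[0.1,0.05,8.9],"twist":[0,0,0],"jaw":0.6}
    - {"xyz":[0.1,0.05,8.9],"twist":[0,0,0],"jaw":0.7}
    - {"xyz":[0.1,0.05,8.9],"twist":[0,0,0],"jaw":0.7}
    - {"xyz":[0.1,0.05,8.9],"twist":[0,0,0],"jaw":0.7}

```text
time_s: 3.02
tool_pos: [0.5265, -0.102, 0.2968]
tool_rot: [179.9, 0.1, 145.6]
force: [-0.6, -0.3, 0.9]
grip_width: 0.0549
grasp_force: 0.0
```

Call:
servo_tool:
  newtons: 25
  plan:
    - {"xyz":[0,0,0],"twist":[0,0,0],"jaw":1}
    - {"xyz":[0,0,0],"twist":[0,0,0],"jaw":1}
    - {"xyz":[0,0,0],"twist":[0,0,0],"jaw":1}
    - {"xyz":[0,0,0],"twist":[0,0,0],"jaw":1}
    - {"xyz":[0,0,0],"twist":[0,0,0],"jaw":1}

```text
time_s: 3.43
tool_pos: [0.5261, -0.1021, 0.2959]
tool_rot: [180.0, 0.0, 145.6]
force: [0.4, -0.9, -0.5]
grip_width: 0.0215
grasp_force: 0.0
```

Call:
servo_tool:
  newtons: 25
  plan:
    - {"xyz":[0,0,0],"twist":[0,0,0],"jaw":1}
    - {"xyz":[0,0,0],"twist":[0,0,0],"jaw":1}
    - {"xyz":[0,0,0],"twist":[0,0,0],"jaw":1}
    - {"xyz":[0,0,0],"twist":[0,0,0],"jaw":1}
    - {"xyz":[0,0,0],"twist":[0,0,0],"jaw":1}

```text
time_s: 3.85
tool_pos: [0.526, -0.102, 0.2957]
tool_rot: [-180.0, -0.0, 145.6]
force: [-0.4, -0.7, -0.2]
grip_width: 0.0121
grasp_force: 25.0
```

Gripped with little side force, so I'll lift straight up slowly.

Call:
servo_tool:
  plan:
    - {"xyz":[0,0,-0.5],"twist":[0,0,0],"jaw":1}
    - {"xyz":[0,0,-1],"twist":[0,0,0],"jaw":1}
    - {"xyz":[0,0,-1.6],"twist":[0,0,0],"jaw":1}
    - {"xyz":[0,0,-2.3],"twist":[0,0,0],"jaw":1}
    - {"xyz":[0,0,-3.1],"twist":[0,0,0],"jaw":1}
    - {"xyz":[0,0,-4.1],"twist":[0,0,0],"jaw":1}
    - {"xyz":[0,0,-5.2],"twist":[0,0,0],"jaw":1}
    - {"xyz":[0,0,-6.5],"twist":[0,0,0],"jaw":1}
    - {"xyz":[0,0,-8],"twist":[0,0,0],"jaw":1}
    - {"xyz":[0,0,-9],"twist":[0,0,0],"jaw":1}

```text
time_s: 4.68
tool_pos: [0.5263, -0.1022, 0.3881]
tool_rot: [179.9, 0.1, 145.6]
force: [0.5, 0.1, -1.5]
grip_width: 0.0118
grasp_force: 25.0
```

```bash
python3 - <<'E'
from cell import env
from h import *
c=env.read_camera("top")
# tray: inner centre from rim corners at z=.025
C=np.array([ray(c,p,.025)for p in((207,233),(270,309),(269,231),(209,311))])
m=C.mean(0);print(m, shift(env.get_obs(),[*m[:2],.22]))
cv2.imwrite("pics/s2.png",c["img"][180:330,190:440,::-1].repeat(3,0).repeat(3,1))
o=env.get_obs();print(o["grip_width"],o["grasp_force"],o["force"],o["tool_pos"])
E
```

```text
[0.48429364 0.17694672 0.025     ] [19.37 20.59  0.55]
0.01181684680225465 24.99094714410603 [ 0.82957745 -0.55753001 -0.0413881 ] [ 0.52686231 -0.10242958  0.38965803]
```

View pics/s2.png

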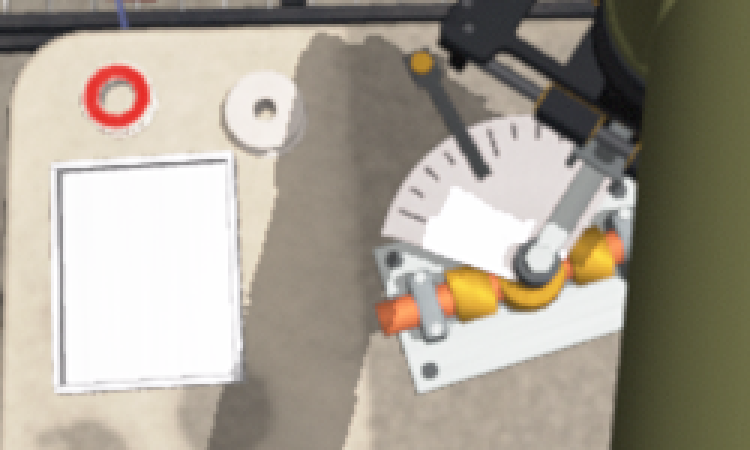

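The saddle is clear of the lever, which hasn't moved. The tray centre is at crop (146,272), near world (0.484, 0.177). Moving there now.

Call:
servo_tool:
  plan:
    - {"xyz":[1.4,1.5,0],"twist":[0,0,0],"jaw":1}
    - {"xyz":[3.7,4,0],"twist":[0,0,0],"jaw":1}
    - {"xyz":[6.2,6.6,0],"twist":[0,0,0],"jaw":1}
    - {"xyz":[8.7,9.2,0],"twist":[0,0,0],"jaw":1}
    - {"xyz":[11.2,11.9,0],"twist":[0,0,0],"jaw":1}
    - {"xyz":[13.7,14.5,0],"twist":[0,0,0],"jaw":1}
    - {"xyz":[16,17,0],"twist":[0,0,0],"jaw":1}
    - {"xyz":[18,19.2,0],"twist":[0,0,0],"jaw":1}
    - {"xyz":[19.4,20.6,0],"twist":[0,0,0],"jaw":1}
    - {"xyz":[19.4,20.6,0],"twist":[0,0,0],"jaw":1}

```text
time_s: 5.57
tool_pos: [0.4808, 0.1832, 0.3855]
tool_rot: [179.9, -0.1, 146.1]
force: [-0.6, 0.8, -1.1]
grip_width: 0.012
grasp_force: 25.0
```

Call:
servo_tool:
  plan:
    - {"xyz":[0,0,1],"twist":[0,0,0],"jaw":1}
    - {"xyz":[0,0,3],"twist":[0,0,0],"jaw":1}
    - {"xyz":[0,0,5.5],"twist":[0,0,0],"jaw":1}
    - {"xyz":[0,0,8],"twist":[0,0,0],"jaw":1}
    - {"xyz":[0,0,10],"twist":[0,0,0],"jaw":1}
    - {"xyz":[0,0,11.5],"twist":[0,0,0],"jaw":1}
    - {"xyz":[0,0,12.5],"twist":[0,0,0],"jaw":1}
    - {"xyz":[0,0,13.2],"twist":[0,0,0],"jaw":1}
    - {"xyz":[0,0,13.5],"twist":[0,0,0],"jaw":1}
    - {"xyz":[0,0,13.5],"twist":[0,0,0],"jaw":1}

```text
time_s: 6.4
tool_pos: [0.4826, 0.1771, 0.2505]
tool_rot: [-180.0, 0.0, 145.5]
force: [0.4, -0.7, -1.3]
grip_width: 0.012
grasp_force: 25.0
```

```bash
python3 - <<'E'
from cell import env
from h import *
c=env.read_camera("wrist");cv2.imwrite("pics/w3.png",c["img"][:,:,::-1])
o=env.get_obs();print(o["grip_width"],o["grasp_force"],o["force"],o["tool_pos"],o["tool_rot"])
E
```

```text
0.011461948443087564 24.990932741202414 [ 0.20839774  0.11768537 -1.42239507] [0.48277151 0.1773429  0.2511415 ] [1.79968534e+02 2.49301845e-02 1.45559536e+02]
```

View pics/w3.png

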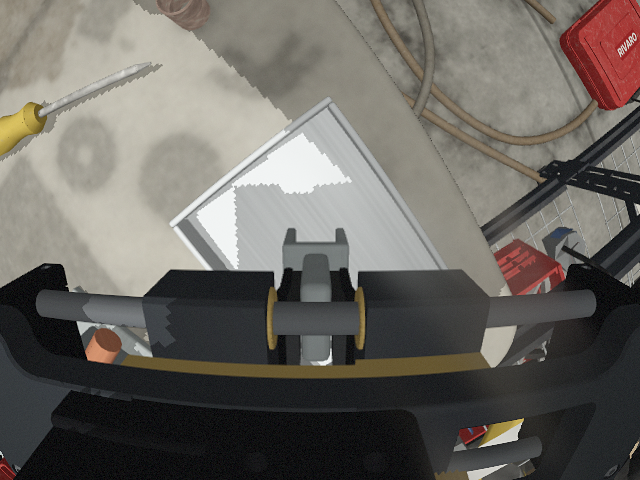

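The saddle hangs upright between the pads at about (317,260), inside the tray outline and roughly 24 mm above the floor. I'll lower it slowly until the feet touch.

Call:
servo_tool:
  plan:
    - {"xyz":[0,0,0.8],"twist":[0,0,0],"jaw":1}
    - {"xyz":[0,0,1.4],"twist":[0,0,0],"jaw":1}
    - {"xyz":[0,0,1.8],"twist":[0,0,0],"jaw":1}
    - {"xyz":[0,0,2.1],"twist":[0,0,0],"jaw":1}
    - {"xyz":[0,0,2.3],"twist":[0,0,0],"jaw":1}
    - {"xyz":[0,0,2.3],"twist":[0,0,0],"jaw":1}

```text
time_s: 6.95
tool_pos: [0.4822, 0.1776, 0.2273]
tool_rot: [-180.0, -0.0, 145.6]
force: [-0.2, -0.2, -0.9]
grip_width: 0.0117
grasp_force: 25.0
```

Call:
servo_tool:
  plan:
    - {"xyz":[0,0,0.1],"twist":[0,0,0],"jaw":1}
    - {"xyz":[0,0,0.2],"twist":[0,0,0],"jaw":1}
    - {"xyz":[0,0,0.2],"twist":[0,0,0],"jaw":1}

```text
time_s: 7.2
tool_pos: [0.4827, 0.1776, 0.2267]
tool_rot: [180.0, -0.0, 145.6]
force: [-3.0, -1.1, 4.2]
grip_width: 0.0118
grasp_force: 25.0
```

Contact at the expected height. Opening, then rising.

Call:
servo_tool:
  plan:
    - {"xyz":[0,0,0],"twist":[0,0,0],"jaw":0.6}
    - {"xyz":[0,0,0],"twist":[0,0,0],"jaw":0.5}
    - {"xyz":[0,0,0],"twist":[0,0,0],"jaw":0.3}
    - {"xyz":[0,0,0],"twist":[0,0,0],"jaw":0.3}
    - {"xyz":[0,0,0],"twist":[0,0,0],"jaw":0.3}

```text
time_s: 7.62
tool_pos: [0.4824, 0.1776, 0.2257]
tool_rot: [180.0, 0.0, 145.6]
force: [0.5, -0.1, 0.1]
grip_width: 0.0374
grasp_force: 0.0
```

Call:
servo_tool:
  plan:
    - {"xyz":[0,0,-1],"twist":[0,0,0],"jaw":0.3}
    - {"xyz":[0,0,-3],"twist":[0,0,0],"jaw":0.3}
    - {"xyz":[0,0,-6],"twist":[0,0,0],"jaw":0.3}
    - {"xyz":[0,0,-9.5],"twist":[0,0,0],"jaw":0.3}
    - {"xyz":[0,0,-12.5],"twist":[0,0,0],"jaw":0.3}
    - {"xyz":[0,0,-14.5],"twist":[0,0,0],"jaw":0.3}
    - {"xyz":[0,0,-15],"twist":[0,0,0],"jaw":0.3}
    - {"xyz":[0,0,-15],"twist":[0,0,0],"jaw":0.3}

```text
time_s: 8.28
tool_pos: [0.4829, 0.1776, 0.378]
tool_rot: [179.8, 0.1, 145.6]
force: [-0.3, 0.2, -0.5]
grip_width: 0.0605
grasp_force: 0.0
```

```bash
python3 - <<'E'
from cell import env
from h import *
c=env.read_camera("top")
cv2.imwrite("pics/s4.png",c["img"][180:330,190:440,::-1].repeat(3,0).repeat(3,1))
o=env.get_obs();print(o["grip_width"],o["tool_pos"],o["tool_rot"],o["time_s"])
S=np.array([.4762,-.0675]);a=np.radians(-34.1);G=S+.115*np.array([np.cos(a),np.sin(a)])
print(G,shift(o,[*G,.20]),shift(o,[*G,.126]))
E
```

```text
0.06103636060603465 [0.48236755 0.17751276 0.37616268] [1.79936220e+02 1.71750560e-02 1.45590618e+02] 8.3333
[ 0.57142694 -0.13197348] [-24.83 -20.52   1.2 ] [-24.83 -20.53   8.6 ]
```

View pics/s4.png

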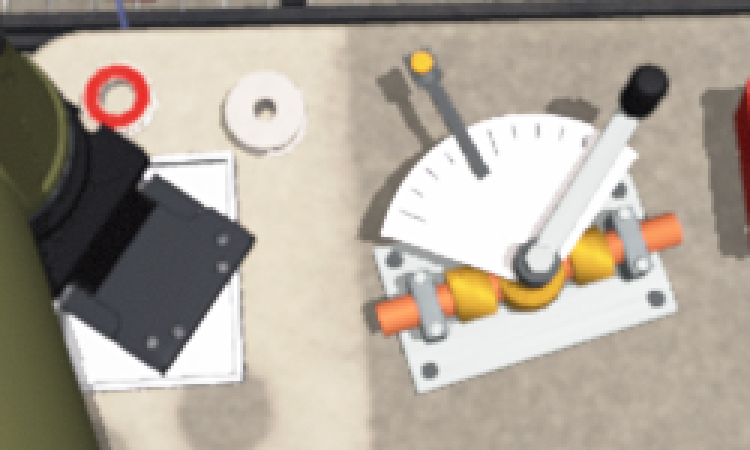

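The gripper hides the tray for now. The lever is still shut with its grip at crop (648,85), and the pointer screw is unmoved at (421,62). Next I go above the grip.

Call:
servo_tool:
  plan:
    - {"xyz":[-1.6,-1.4,0],"twist":[0,0,0],"jaw":0.2}
    - {"xyz":[-4.5,-3.7,0],"twist":[0,0,0],"jaw":0.2}
    - {"xyz":[-7.5,-6.2,0],"twist":[0,0,0],"jaw":0.2}
    - {"xyz":[-10.5,-8.7,0],"twist":[0,0,0],"jaw":0.2}
    - {"xyz":[-13.5,-11.2,0],"twist":[0,0,0],"jaw":0.2}
    - {"xyz":[-16.5,-13.7,0],"twist":[0,0,0],"jaw":0.2}
    - {"xyz":[-19.5,-16.2,0.3],"twist":[0,0,0],"jaw":0.2}
    - {"xyz":[-22.3,-18.5,0.8],"twist":[0,0,0],"jaw":0.2}
    - {"xyz":[-24.3,-20.1,1.2],"twist":[0,0,0],"jaw":0.2}
    - {"xyz":[-24.8,-20.5,1.2],"twist":[0,0,0],"jaw":0.2}

```text
time_s: 9.17
tool_pos: [0.5701, -0.1371, 0.361]
tool_rot: [-179.7, -0.1, 145.2]
force: [-0.9, 0.2, 0.7]
grip_width: 0.0696
grasp_force: 0.0
```

Call:
servo_tool:
  plan:
    - {"xyz":[0,0,0],"twist":[0,0,0],"jaw":0.2}
    - {"xyz":[0,0,0],"twist":[0,0,0],"jaw":0.2}

```text
time_s: 9.33
tool_pos: [0.5708, -0.1309, 0.3622]
tool_rot: [-179.9, -0.2, 145.6]
force: [-1.7, 0.8, -0.3]
grip_width: 0.0694
grasp_force: 0.0
```

```bash
python3 - <<'E'
from cell import env
from h import *
c=env.read_camera("wrist");im=c["img"]
o=env.get_obs();print(o["tool_pos"],o["tool_rot"],o["time_s"],o["qpos"].round(0))
cv2.imwrite("pics/w5.png",im[:,:,::-1])
S=np.array([.4762,-.0675]);a=np.radians(-34.1);G=S+.115*np.array([np.cos(a),np.sin(a)])
print(shift(o,[*G,.126]))
E
```

```text
[ 0.57101756 -0.12998531  0.36262335] [-1.79986062e+02 -1.37773828e-01  1.45686311e+02] 9.3833 [-24.  14.  40.  97.  -9.  72.  74.]
[-0.2  -0.14  7.26]
```

View pics/w5.png

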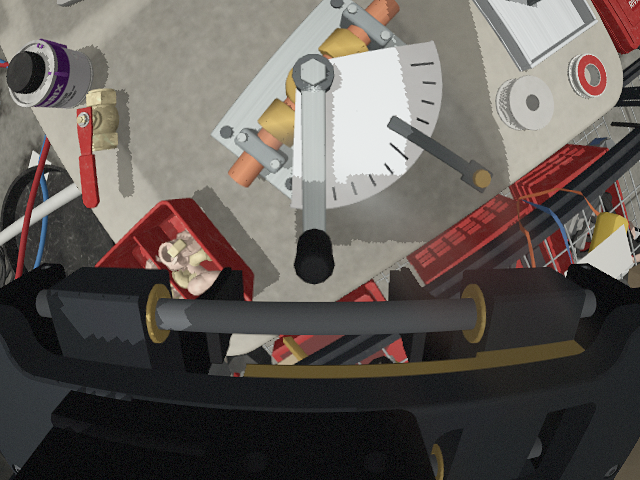

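The wrist view shows the grip's top face at (315,262), centred between the fingers. The nut is at (314,72) and the screw at (484,180).

```bash
python3 - <<'E'
from cell import env
from h import *
c=env.read_camera("wrist")
f=lambda p,z:ray(c,p,z,True)
S=f((314,72),.105)
for n,X in zip("SGP",(S,f((315,263),.148),f((484,180),.085))):
    d=X-S;print(n,X.round(4),np.hypot(*d[:2]).round(4),np.degrees(np.arctan2(d[1],d[0])).round(2))
    if n=="G":print(shift(env.get_obs(),[*X[:2],.126]))
E
```

```text
S [ 0.4765 -0.0654  0.105 ] 0.0 0.0
G [ 0.568  -0.1269  0.148 ] 0.1102 -33.93
[0.37 0.04 7.3 ]
P [6.045e-01 1.000e-04 8.500e-02] 0.1438 27.1
```

Call:
servo_tool:
  newtons: 12
  plan:
    - {"xyz":[0.1,0,1.5],"twist":[0,0,0],"jaw":0.2}
    - {"xyz":[0.1,0,3.5],"twist":[0,0,0],"jaw":0.2}
    - {"xyz":[0.1,0,5.5],"twist":[0,0,0],"jaw":0.2}
    - {"xyz":[0.1,0,6.8],"twist":[0,0,0],"jaw":0.3}
    - {"xyz":[0.1,0,7.2],"twist":[0,0,0],"jaw":0.5}
    - {"xyz":[0.1,0,7.2],"twist":[0,0,0],"jaw":1}
    - {"xyz":[0.1,0,7.2],"twist":[0,0,0],"jaw":1}
    - {"xyz":[0.1,0,7.2],"twist":[0,0,0],"jaw":1}
    - {"xyz":[0.1,0,7.2],"twist":[0,0,0],"jaw":1}
    - {"xyz":[0.1,0,7.2],"twist":[0,0,0],"jaw":1}

```text
time_s: 10.27
tool_pos: [0.5707, -0.1313, 0.2927]
tool_rot: [179.9, 0.1, 145.6]
force: [0.8, 0.9, -0.5]
grip_width: 0.0308
grasp_force: 0.0
```

Call:
servo_tool:
  plan:
    - {"xyz":[0,0,0],"twist":[0,0,0],"jaw":1}
    - {"xyz":[0,0,0],"twist":[0,0,0],"jaw":1}
    - {"xyz":[0,0,0],"twist":[0,0,0],"jaw":1}

```text
time_s: 10.52
tool_pos: [0.5705, -0.1315, 0.2924]
tool_rot: [180.0, 0.1, 145.6]
force: [-0.7, -0.5, 3.1]
grip_width: 0.0235
grasp_force: 12.0
```

```bash
python3 - <<'E'
from cell import env
from h import *
o=env.get_obs();print(o["tool_pos"],o["tool_rot"],o["time_s"],o["grip_width"],o["grasp_force"],o["force"])
# arc of the grip about S, shifts in present tool axes (tool x = outward lever)
r=11.5
for d in np.arange(0,63,4.0): 
    t=np.radians(d); R=tool(o); l=np.radians(-34.0)
    w=r/100*np.array([np.cos(l+t)-np.cos(l),np.sin(l+t)-np.sin(l),0]); print(d,(R.T@w*100).round(2)[:2],end="; ")
E
```

```text
[ 0.57048627 -0.13148613  0.29235534] [1.79983022e+02 5.06359569e-02 1.45574990e+02] 10.5167 0.023495454851818986 11.996505036950111 [-0.72491024 -0.50181854  3.05630601]
0.0 [0. 0.]; 4.0 [0.03 0.8 ]; 8.0 [0.12 1.6 ]; 12.0 [0.27 2.39]; 16.0 [0.47 3.17]; 20.0 [0.72 3.93]; 24.0 [1.03 4.67]; 28.0 [1.39 5.39]; 32.0 [1.79 6.08]; 36.0 [2.25 6.74]; 40.0 [2.75 7.37]; 44.0 [3.29 7.96]; 48.0 [3.87 8.52]; 52.0 [4.49 9.03]; 56.0 [5.14 9.5 ]; 60.0 [5.82 9.92];
```

Call:
servo_tool:
  plan:
    - {"xyz":[0.03,0.8,0],"twist":[0,0,-4],"jaw":1}
    - {"xyz":[0.12,1.6,0],"twist":[0,0,-8],"jaw":1}
    - {"xyz":[0.27,2.39,0],"twist":[0,0,-12],"jaw":1}
    - {"xyz":[0.47,3.17,0],"twist":[0,0,-16],"jaw":1}
    - {"xyz":[0.72,3.93,0],"twist":[0,0,-20],"jaw":1}
    - {"xyz":[1.03,4.67,0],"twist":[0,0,-24],"jaw":1}
    - {"xyz":[1.39,5.39,0],"twist":[0,0,-28],"jaw":1}
    - {"xyz":[1.79,6.08,0],"twist":[0,0,-32],"jaw":1}
    - {"xyz":[2.25,6.74,0],"twist":[0,0,-36],"jaw":1}
    - {"xyz":[2.25,6.74,0],"twist":[0,0,-36],"jaw":1}

```text
time_s: 11.35
tool_pos: [0.5897, -0.0619, 0.2923]
tool_rot: [180.0, -0.0, -178.2]
force: [-2.9, 1.2, 5.3]
grip_width: 0.0235
grasp_force: 12.0
```

```bash
python3 - <<'E'
from cell import env
from h import *
o=env.get_obs();print(o["tool_pos"],o["tool_rot"],o["time_s"],o["grip_width"],o["grasp_force"],o["force"],o["qpos"].round(0))
g=o["tool_pos"][:2]
for S in ([.4765,-.0654],[.4762,-.0675],[.4772,-.0696]):
    d=g-S;print(np.hypot(*d),np.degrees(np.arctan2(d[1],d[0])))
r=11.5;R=tool(o);l=np.radians(o["tool_rot"][2]-180)
for d in (5,10,15,20,25):
    t=np.radians(d);w=r/100*np.array([np.cos(l+t)-np.cos(l),np.sin(l+t)-np.sin(l),0]); print(d,(R.T@w*100).round(2)[:2],end="; ")
E
```

```text
[ 0.58974835 -0.0619325   0.29232004] [ 1.79976285e+02 -4.77989835e-02 -1.78189468e+02] 11.35 0.023540225130245014 11.994485948234797 [-2.8552156   1.23502271  5.33493511] [-23.  18.  31. 100. -10.  65. 103.]
0.11330142407035242 1.7537649068188998
0.11368476239783837 2.8070764618824375
0.11280922831162438 3.897325376993348
5 [0.04 1.  ]; 10 [0.17 2.  ]; 15 [0.39 2.98]; 20 [0.69 3.93]; 25 [1.08 4.86];
```

Call:
servo_tool:
  plan:
    - {"xyz":[0.04,1,0],"twist":[0,0,-5],"jaw":1}
    - {"xyz":[0.17,2,0],"twist":[0,0,-10],"jaw":1}
    - {"xyz":[0.39,2.98,0],"twist":[0,0,-15],"jaw":1}
    - {"xyz":[0.69,3.93,0],"twist":[0,0,-20],"jaw":1}
    - {"xyz":[0.88,4.4,0],"twist":[0,0,-22.5],"jaw":1}
    - {"xyz":[0.88,4.4,0],"twist":[0,0,-22.5],"jaw":1}
    - {"xyz":[0.88,4.4,0],"twist":[0,0,-22.5],"jaw":1}

```text
time_s: 11.93
tool_pos: [0.5791, -0.0195, 0.2923]
tool_rot: [179.9, -0.1, -155.9]
force: [-4.7, -0.5, 6.9]
grip_width: 0.0238
grasp_force: 12.0
```

```bash
python3 - <<'E'
from cell import env
from h import *
o=env.get_obs();print(o["tool_pos"],o["tool_rot"],o["time_s"],o["force"],o["qpos"].round(0))
c=env.read_camera("wrist");cv2.imwrite("pics/w6.png",c["img"][:330,150:480,::-1].repeat(2,0).repeat(2,1)[:600])
P0=np.array([[.5705,-.1315],[.5897,-.0619],o["tool_pos"][:2]])
A=np.c_[2*P0,np.ones(3)];s=np.linalg.solve(A,(P0**2).sum(1));print("centre",s[:2],np.sqrt(s[2]+s[:2]@s[:2]))
E
```

```text
[ 0.57914    -0.01948758  0.29227577] [ 1.79949095e+02 -1.13508168e-01 -1.55949167e+02] 11.9333 [-4.72538734 -0.52620692  6.93566007] [-24.  15.  27. 102.  -8.  64. 120.]
centre [ 0.47543952 -0.06782814] 0.11441416348294013
```

View pics/w6.png

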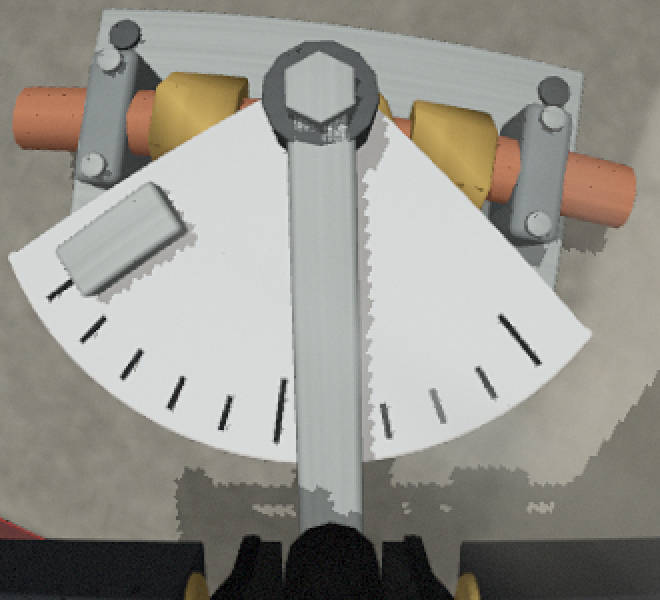

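The lever bar now covers the pointer, as expected just short of the target. A circle fit to the tool poses puts the pivot at (0.4754, −0.0678) and the lever at 25.0°. The pointer is at about 27.4°, so I add 2.4°, release, rise and check.

Call:
servo_tool:
  plan:
    - {"xyz":[0,0.24,0],"twist":[0,0,-1.2],"jaw":1}
    - {"xyz":[0.01,0.48,0],"twist":[0,0,-2.4],"jaw":1}
    - {"xyz":[0.01,0.48,0],"twist":[0,0,-2.4],"jaw":1}
    - {"xyz":[0.01,0.48,0],"twist":[0,0,-2.4],"jaw":1}
    - {"xyz":[0.01,0.48,0],"twist":[0,0,-2.4],"jaw":0.6}
    - {"xyz":[0.01,0.48,0],"twist":[0,0,-2.4],"jaw":0.4}
    - {"xyz":[0.01,0.48,0],"twist":[0,0,-2.4],"jaw":0.2}
    - {"xyz":[0.01,0.48,0],"twist":[0,0,-2.4],"jaw":0.2}
    - {"xyz":[0.01,0.48,0],"twist":[0,0,-2.4],"jaw":0.2}
    - {"xyz":[0.01,0.48,0],"twist":[0,0,-2.4],"jaw":0.2}

```text
time_s: 12.82
tool_pos: [0.5778, -0.0145, 0.2916]
tool_rot: [180.0, -0.0, -153.5]
force: [-0.1, -0.4, 0.2]
grip_width: 0.0555
grasp_force: 0.0
```

Call:
servo_tool:
  plan:
    - {"xyz":[0,0,-1],"twist":[0,0,0],"jaw":0.2}
    - {"xyz":[0,0,-3],"twist":[0,0,0],"jaw":0.2}
    - {"xyz":[0,0,-5.5],"twist":[0,0,0],"jaw":0.2}
    - {"xyz":[-1,0,-8],"twist":[0,0,0],"jaw":0.2}
    - {"xyz":[-3,0,-10],"twist":[0,0,0],"jaw":0.2}
    - {"xyz":[-5,0,-10],"twist":[0,0,0],"jaw":0.2}
    - {"xyz":[-7,0,-10],"twist":[0,0,0],"jaw":0.2}
    - {"xyz":[-8,0,-10],"twist":[0,0,0],"jaw":0.2}
    - {"xyz":[-8,0,-10],"twist":[0,0,0],"jaw":0.2}
    - {"xyz":[-8,0,-10],"twist":[0,0,0],"jaw":0.2}

```text
time_s: 13.65
tool_pos: [0.6491, 0.0208, 0.3913]
tool_rot: [-180.0, -0.1, -153.5]
force: [0.1, -0.3, 0.2]
grip_width: 0.0697
grasp_force: 0.0
```

```bash
python3 - <<'E'
from cell import env
from h import *
o=env.get_obs();print(o["tool_pos"],o["tool_rot"],o["time_s"],o["force"])
c=env.read_camera("wrist");cv2.imwrite("pics/w7.png",c["img"][:300,100:500,::-1].repeat(2,0).repeat(2,1)); np.savez("w7.npz",**c)
c=env.read_camera("scene");cv2.imwrite("pics/sc7.png",c["img"][:,:,::-1])
E
```

```text
[0.64913618 0.02079177 0.39133839] [-1.79998433e+02 -1.00676748e-01 -1.53506498e+02] 13.65 [ 0.10320725 -0.32951768  0.15554809]
```

View pics/w7.png

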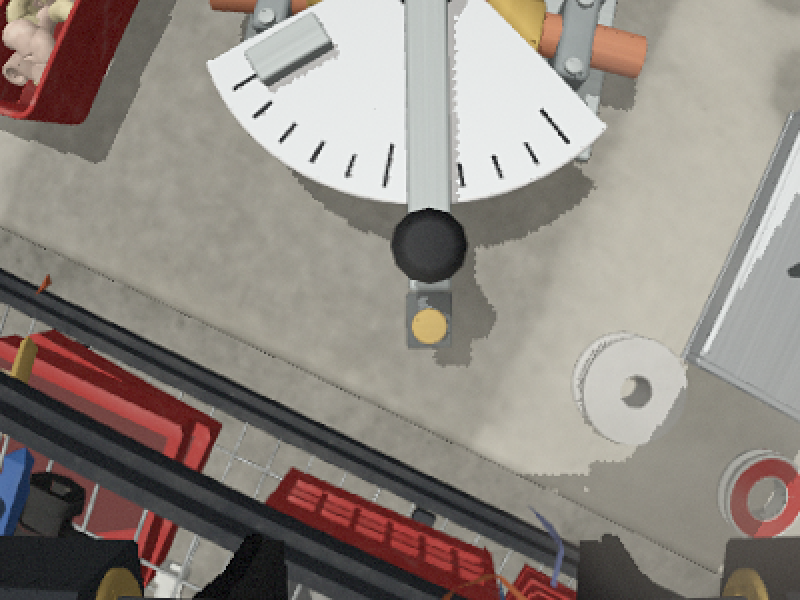

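The bar's centreline is about column 429 and the screw centre about (429,326), so they look nearly collinear. The pointer plate spans columns 407–451. Now I quantify the angle.

```bash
python3 - <<'E'
from h import *
c=dict(np.load("w7.npz"));im=c["img"]
hsv=cv2.cvtColor(im,cv2.COLOR_RGB2HSV)
m=cv2.inRange(hsv[150:176,300:330],(12,90,120),(35,255,255));u=cv2.moments(m,True)
scr=(300+u["m10"]/u["m00"],150+u["m01"]/u["m00"])
g=cv2.GaussianBlur(cv2.cvtColor(im,cv2.COLOR_RGB2GRAY),(3,3),0).astype(int)
pts=[]
for r in range(30,100,6):
    row=g[r,298:330];d=np.diff(row);L=298+np.argmin(d[:12])+.5;Rr=298+18+np.argmax(np.abs(d[18:]))+.5
    pts.append((r,L,Rr))
print(scr,pts)
f=lambda p,z:ray(c,p,z,True)
P=f(scr,.085)
B=np.array([f(((l+q)/2,r),.098)[:2] for r,l,q in pts])
vx,vy,x,y=cv2.fitLine(B.astype(np.float32),cv2.DIST_HUBER,0,1e-4,1e-4).ravel()
a=np.degrees(np.arctan2(vy,vx));a=a if abs(a)<90 else a-np.sign(a)*180
off=np.cross([vx,vy],P[:2]-[x,y])*np.sign(vx)
print("bar angle",a,"screw offset left of bar line mm",off*1e3,"bar width px",np.mean([q-l for _,l,q in pts]),P)
S=np.array([.4754,-.0678]);d=P[:2]-S;print("screw ang about tool centre",np.degrees(np.arctan2(d[1],d[0])), "pivot offset mm",np.cross([vx,vy],S-[x,y])*np.sign(vx)*1e3)
G=f((314.5,122),.148);print("grip",G,)
E
```

```text
(314.2090163934426, 162.52868852459017) [(30, np.float64(301.5), np.float64(327.5)), (36, np.float64(302.5), np.float64(327.5)), (42, np.float64(302.5), np.float64(327.5)), (48, np.float64(302.5), np.float64(326.5)), (54, np.float64(302.5), np.float64(326.5)), (60, np.float64(302.5), np.float64(322.5)), (66, np.float64(302.5), np.float64(328.5)), (72, np.float64(302.5), np.float64(328.5)), (78, np.float64(302.5), np.float64(328.5)), (84, np.float64(302.5), np.float64(328.5)), (90, np.float64(302.5), np.float64(323.5)), (96, np.float64(302.5), np.float64(323.5))]
bar angle 26.606525 screw offset left of bar line mm -0.4201051277169 bar width px 24.166666666666668 [ 0.60305305 -0.00103867  0.085     ]
screw ang about tool centre 27.609139160011022 pivot offset mm -2.94080945239621
grip [ 0.57729272 -0.01350595  0.148     ]<stdin>:17: DeprecationWarning: Arrays of 2-dimensional vectors are deprecated. Use arrays of 3-dimensional vectors instead. (deprecated in NumPy 2.0)
<stdin>:19: DeprecationWarning: Arrays of 2-dimensional vectors are deprecated. Use arrays of 3-dimensional vectors instead. (deprecated in NumPy 2.0)
```

View pics/sc7.png

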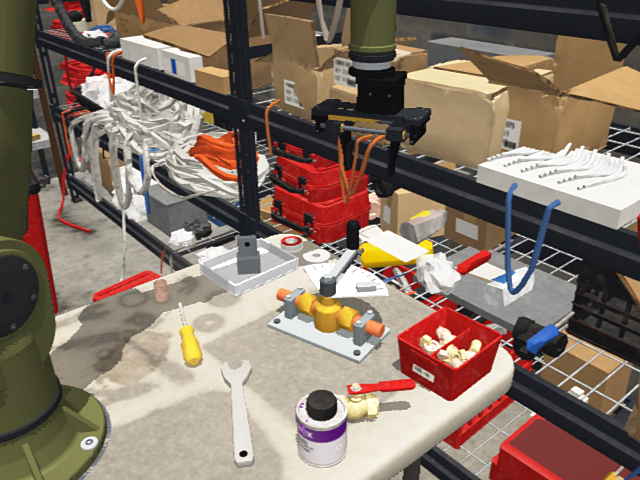

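The saddle stands upright in the tray at scene pixel (248,255). The lever is at 27.5° by the tool poses and the pointer at about 27.4–27.6°. The bar's centreline passes within about 0.5 mm of the screw, which hasn't moved. The gripper is clear of everything, so I'm handing in.

```bash
python3 -c "
from cell import env
print(env.get_obs()['time_s'],env.sign_off())"
```

```text
the job is handed in; nothing more can be done
13.75 None
```

The job is handed in at 13.75 s: the saddle stands in the tray, the lever is released within about 0.5° of the pointer by my measurements, and the pointer is unmoved; I viewed 12 pictures, 2 over the limit of 10.

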